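Fill the empty pockets of the yerba carton and close its flaps

ROBOT

A 6-joint arm with a two-finger parallel gripper is mounted at the origin on the work surface. World frame = base frame: x ahead of the robot, y to its left, z up, the work surface at z = 0. Lengths are in mm, angles in rad, forces in N, time in s.
With the tool pointing down it reaches from about 300 to 775 mm from the base axis. Payload 14.6 kg.
Tool frame: the origin (TCP) lies at the very end of the fingers, on their centre line; the grasp point (between the pads) lies 19 mm behind it; z points along the fingers, y is the line along which they close (so a half turn about z gives the same grasp; the last joint's range is limited). The gripper opens to 94 mm and grips with 3 to 60 N. Pads are 16 mm wide; open, the fingers measure 119 mm over their backs; the gripper's body (75 mm by 177 mm) begins 78 mm behind the grasp point.
Start: joints at [-0.067, 0.3, 1.521, -0, 1.321, -0.067], TCP at [549.99, -0.002, 205.446] pointing down, gripper open.
Joint ranges: [-3.03, 3.03], [-0.79, 2.21], [0.23, 2.52], [-1.04, 4.18], [0, 3.07], [-2.55, 2.55]. Speed limits (rad/s): [2.22, 2.22, 2.57, 3.14, 3.14, 3.14].

INTERFACE

Orientations are given as [roll, pitch, yaw] about the fixed x, y, z axes, in that order (R = Rz(yaw) Ry(pitch) Rx(roll)).
In Python, from cell import manip gives the robot as it stands.
- The arm moves only by the tool servo_tool, never from a script. Its argument "rows" is a list of rows, each a list of 7 numbers: the turn, a rotation vector about the world's x, y, z in degrees, then the shift along the world's x, y, z in mm, then the closure, from 0 (fully open) to 1 (shut). In form: [[rx, ry, rz, dx, dy, dz, fingers], ...]. A call has 1 to 20 rows; each row shifts and turns the commanded pose from where the row before left it; what a row does not reach is not made up. A row lasts 1/8 s, in which the tool goes at most 62.5 mm and 10.7 degrees, less where a joint would pass 70% of its speed; a pose out of reach is approached as far as the arm can. A call with a gripper value outside its range is refused whole. The fingers move at their own pace and stop on an object; "grip_force" is the grip in N (left out, the last holds). Time passes only in rows, so rows that do not move let the fingers close. It gives the time, the measured TCP pose, the force, the opening and the grip force at its end, in the units of the state.
- manip.read_state(): the state, without advancing time (a new reading comes with each control period).
- manip.camera(name): name is "scene" or "side" or "wrist"; returns the picture (480x640x3 uint8, red, green, blue); there is no depth.
- manip.camera_info(name): a dict with "fx", "fy", "cx", "cy" (pixels), "position" and "rotation" of the camera in the world; the wrist camera has in their place "T_tool_cam" (4x4, takes a point from camera to tool coordinates, whose origin is the TCP and whose axes are the flange's). Camera axes: x right, y down, z forward; pixel columns grow to the right and rows downward; lengths in mm; the calibration is good to about 2 mm. A picture is of the moment at which its call begins: read the wrist's pose just before it. camera_info takes no time and is no camera call.
- manip.sign_off(): hands the job in; it is judged then, once.
The state is a dict: "clock": time; "joints": joint angles; "qd": joint speeds; "effort": joint torques, N m; "eef_pos": TCP position; "eef_rot": TCP orientation; "wrist_force": force on the tool from outside, world axes, zero at the start; "moment": the same for the moment, N m; "finger_gap": finger opening in mm; "finger_force": force on a finger pad.
Only numpy, scipy, OpenCV 4.12 (cv2) and the standard library are available. Lean on these libraries where they do the work, as an engineer would, in place of code of your own. Each camera call takes 0.05 s, during which the arm holds its last target. There are 200 camera calls.

TASK

Complete the carton of yerba tins: put one spare tin from the mat into every empty pocket, seated flat and square on the pocket floor, leaving the tins already packed where they are and any spare left over standing outside the carton. Once every pocket is full, fold the shorter inner flap down flat, and after it the longer outer flap down flat over it. Leave the cups, the sugar bowl and the flask undisturbed.

Things in the scene. Friction and masses are not known exactly. Their poses are not given: they have to be found in the camera images.
- carton: cardboard carton, 208 by 208 mm, fixed to the ledge, open on top. Origin at the centre of its underside, z up. Walls 4 mm thick, 70 mm high (75 mm on the +y side). A 22 mm high grey insert with six pockets (two rows of three along x) fills its bottom. Stiff flaps are hinged along the top of the -y wall (inner flap) and the +y wall (outer flap).
- pocket0 (a point): centre of the floor of pocket 0 of the insert: (-62, -47, 6) mm in the carton's frame, same axes. The pocket is 48 mm (x) by 83 mm (y), 16 mm deep, its mouth chamfered 2 mm. A seated tin's long side lies along y and its bar ends 14 mm below the inner flap.
- pocket1 (a point): centre of the floor of pocket 1 of the insert: (0, -47, 6) mm in the carton's frame, same axes. The pocket is 48 mm (x) by 83 mm (y), 16 mm deep, its mouth chamfered 2 mm. A seated tin's long side lies along y and its bar ends 14 mm below the inner flap.
- pocket2 (a point): centre of the floor of pocket 2 of the insert: (62, -47, 6) mm in the carton's frame, same axes. The pocket is 48 mm (x) by 83 mm (y), 16 mm deep, its mouth chamfered 2 mm. A seated tin's long side lies along y and its bar ends 14 mm below the inner flap.
- pocket3 (a point): centre of the floor of pocket 3 of the insert: (-62, 47, 6) mm in the carton's frame, same axes. The pocket is 48 mm (x) by 83 mm (y), 16 mm deep, its mouth chamfered 2 mm. A seated tin's long side lies along y and its bar ends 14 mm below the inner flap.
- pocket4 (a point): centre of the floor of pocket 4 of the insert: (0, 47, 6) mm in the carton's frame, same axes. The pocket is 48 mm (x) by 83 mm (y), 16 mm deep, its mouth chamfered 2 mm. A seated tin's long side lies along y and its bar ends 14 mm below the inner flap.
- pocket5 (a point): centre of the floor of pocket 5 of the insert: (62, 47, 6) mm in the carton's frame, same axes. The pocket is 48 mm (x) by 83 mm (y), 16 mm deep, its mouth chamfered 2 mm. A seated tin's long side lies along y and its bar ends 14 mm below the inner flap.
- flap_inner (a joint): angle of the inner (shorter) flap, rad: 0 = closed, lying level over the carton, growing as it opens outwards; 1.57 = upright, at most 2.4. A 200 mm wide, 95 mm long, 4 mm thick board (60 g), hinged at y = -102, z = 70 mm of the carton. Stiff hinge: it stays where left; about 1 N at the free edge moves it. The flaps do not touch each other.
- flap_outer (a joint): angle of the outer (longer) flap, rad: 0 = closed, lying level over the carton, growing as it opens outwards; 1.57 = upright, at most 2.4. A 200 mm wide, 130 mm long, 4 mm thick board (60 g), hinged at y = +102, z = 75.5 mm of the carton. Stiff hinge: it stays where left; about 1 N at the free edge moves it. The flaps do not touch each other.
- packed0: flat metal tin, 45 mm (x) by 80 mm (y) by 30 mm high, 150 g, with a black grip bar in the middle of its lid: 36 mm along the tin's x, 14 mm thick along its y, and rises from the lid (30 mm) to 50 mm above the underside. Origin at the centre of the underside, z up. The same either way round (half a turn). If present, it already sits in the carton's pocket 0; if absent, that pocket starts empty.
- packed1: flat metal tin, 45 mm (x) by 80 mm (y) by 30 mm high, 150 g, with a black grip bar in the middle of its lid: 36 mm along the tin's x, 14 mm thick along its y, and rises from the lid (30 mm) to 50 mm above the underside. Origin at the centre of the underside, z up. The same either way round (half a turn). If present, it already sits in the carton's pocket 1; if absent, that pocket starts empty.
- packed2: flat metal tin, 45 mm (x) by 80 mm (y) by 30 mm high, 150 g, with a black grip bar in the middle of its lid: 36 mm along the tin's x, 14 mm thick along its y, and rises from the lid (30 mm) to 50 mm above the underside. Origin at the centre of the underside, z up. The same either way round (half a turn). If present, it already sits in the carton's pocket 2; if absent, that pocket starts empty.
- packed3: flat metal tin, 45 mm (x) by 80 mm (y) by 30 mm high, 150 g, with a black grip bar in the middle of its lid: 36 mm along the tin's x, 14 mm thick along its y, and rises from the lid (30 mm) to 50 mm above the underside. Origin at the centre of the underside, z up. The same either way round (half a turn). If present, it already sits in the carton's pocket 3; if absent, that pocket starts empty.
- packed4: flat metal tin, 45 mm (x) by 80 mm (y) by 30 mm high, 150 g, with a black grip bar in the middle of its lid: 36 mm along the tin's x, 14 mm thick along its y, and rises from the lid (30 mm) to 50 mm above the underside. Origin at the centre of the underside, z up. The same either way round (half a turn). If present, it already sits in the carton's pocket 4; if absent, that pocket starts empty.
- packed5: flat metal tin, 45 mm (x) by 80 mm (y) by 30 mm high, 150 g, with a black grip bar in the middle of its lid: 36 mm along the tin's x, 14 mm thick along its y, and rises from the lid (30 mm) to 50 mm above the underside. Origin at the centre of the underside, z up. The same either way round (half a turn). If present, it already sits in the carton's pocket 5; if absent, that pocket starts empty.
- spare0: flat metal tin, 45 mm (x) by 80 mm (y) by 30 mm high, 150 g, with a black grip bar in the middle of its lid: 36 mm along the tin's x, 14 mm thick along its y, and rises from the lid (30 mm) to 50 mm above the underside. Origin at the centre of the underside, z up. The same either way round (half a turn). A spare; starts on the black mat (3 mm thick). Some spares may be left over.
- spare1: flat metal tin, 45 mm (x) by 80 mm (y) by 30 mm high, 150 g, with a black grip bar in the middle of its lid: 36 mm along the tin's x, 14 mm thick along its y, and rises from the lid (30 mm) to 50 mm above the underside. Origin at the centre of the underside, z up. The same either way round (half a turn). A spare; starts on the black mat (3 mm thick). Some spares may be left over.
- spare2: flat metal tin, 45 mm (x) by 80 mm (y) by 30 mm high, 150 g, with a black grip bar in the middle of its lid: 36 mm along the tin's x, 14 mm thick along its y, and rises from the lid (30 mm) to 50 mm above the underside. Origin at the centre of the underside, z up. The same either way round (half a turn). A spare; starts on the black mat (3 mm thick). Some spares may be left over.
- spare3: flat metal tin, 45 mm (x) by 80 mm (y) by 30 mm high, 150 g, with a black grip bar in the middle of its lid: 36 mm along the tin's x, 14 mm thick along its y, and rises from the lid (30 mm) to 50 mm above the underside. Origin at the centre of the underside, z up. The same either way round (half a turn). A spare; starts on the black mat (3 mm thick). Some spares may be left over.
- spare4: flat metal tin, 45 mm (x) by 80 mm (y) by 30 mm high, 150 g, with a black grip bar in the middle of its lid: 36 mm along the tin's x, 14 mm thick along its y, and rises from the lid (30 mm) to 50 mm above the underside. Origin at the centre of the underside, z up. The same either way round (half a turn). A spare; starts on the black mat (3 mm thick). Some spares may be left over.
- cup_a: bystander: green silicone mate cup, 76 mm across, 85 mm high, empty, loose; origin at the centre of its underside
- cup_b: bystander: green silicone mate cup, 76 mm across, 85 mm high, empty, loose; origin at the centre of its underside
- sugar_bowl: bystander: white ceramic sugar bowl with its lid shut, 96 mm across, 98 mm high; origin at the centre of its underside
- flask: bystander: steel flask, 84 mm across, 229 mm high; origin at the centre of its underside
Things that resemble listed ones, but are neither listed nor needed, are in the scene too. What is shaped like the packed1 but purple is not meant.

How it is judged (in metres and radians):
On the way, in this order (a step that is already met when the one before it is completed fails the run):
1. every pocket holds a tin seated flat and square, both flaps still open (over 0.5 rad) (((distance between packed0 and pocket0 below 0.006 m and angle between packed0's own z axis and vertical below 0.06 rad and angle between the x axis of packed0 and the x axis of carton, either way round below 0.09 rad) or (distance between spare0 and pocket0 below 0.006 m and angle between spare0's own z axis and vertical below 0.06 rad and angle between the x axis of spare0 and the x axis of carton, either way round below 0.09 rad) or (distance between spare1 and pocket0 below 0.006 m and angle between spare1's own z axis and vertical below 0.06 rad and angle between the x axis of spare1 and the x axis of carton, either way round below 0.09 rad) or (distance between spare2 and pocket0 below 0.006 m and angle between spare2's own z axis and vertical below 0.06 rad and angle between the x axis of spare2 and the x axis of carton, either way round below 0.09 rad) or (distance between spare3 and pocket0 below 0.006 m and angle between spare3's own z axis and vertical below 0.06 rad and angle between the x axis of spare3 and the x axis of carton, either way round below 0.09 rad) or (distance between spare4 and pocket0 below 0.006 m and angle between spare4's own z axis and vertical below 0.06 rad and angle between the x axis of spare4 and the x axis of carton, either way round below 0.09 rad)) and ((distance between packed1 and pocket1 below 0.006 m and angle between packed1's own z axis and vertical below 0.06 rad and angle between the x axis of packed1 and the x axis of carton, either way round below 0.09 rad) or (distance between spare0 and pocket1 below 0.006 m and angle between spare0's own z axis and vertical below 0.06 rad and angle between the x axis of spare0 and the x axis of carton, either way round below 0.09 rad) or (distance between spare1 and pocket1 below 0.006 m and angle between spare1's own z axis and vertical below 0.06 rad and angle between the x axis of spare1 and the x axis of carton, either way round below 0.09 rad) or (distance between spare2 and pocket1 below 0.006 m and angle between spare2's own z axis and vertical below 0.06 rad and angle between the x axis of spare2 and the x axis of carton, either way round below 0.09 rad) or (distance between spare3 and pocket1 below 0.006 m and angle between spare3's own z axis and vertical below 0.06 rad and angle between the x axis of spare3 and the x axis of carton, either way round below 0.09 rad) or (distance between spare4 and pocket1 below 0.006 m and angle between spare4's own z axis and vertical below 0.06 rad and angle between the x axis of spare4 and the x axis of carton, either way round below 0.09 rad)) and ((distance between packed2 and pocket2 below 0.006 m and angle between packed2's own z axis and vertical below 0.06 rad and angle between the x axis of packed2 and the x axis of carton, either way round below 0.09 rad) or (distance between spare0 and pocket2 below 0.006 m and angle between spare0's own z axis and vertical below 0.06 rad and angle between the x axis of spare0 and the x axis of carton, either way round below 0.09 rad) or (distance between spare1 and pocket2 below 0.006 m and angle between spare1's own z axis and vertical below 0.06 rad and angle between the x axis of spare1 and the x axis of carton, either way round below 0.09 rad) or (distance between spare2 and pocket2 below 0.006 m and angle between spare2's own z axis and vertical below 0.06 rad and angle between the x axis of spare2 and the x axis of carton, either way round below 0.09 rad) or (distance between spare3 and pocket2 below 0.006 m and angle between spare3's own z axis and vertical below 0.06 rad and angle between the x axis of spare3 and the x axis of carton, either way round below 0.09 rad) or (distance between spare4 and pocket2 below 0.006 m and angle between spare4's own z axis and vertical below 0.06 rad and angle between the x axis of spare4 and the x axis of carton, either way round below 0.09 rad)) and ((distance between packed3 and pocket3 below 0.006 m and angle between packed3's own z axis and vertical below 0.06 rad and angle between the x axis of packed3 and the x axis of carton, either way round below 0.09 rad) or (distance between spare0 and pocket3 below 0.006 m and angle between spare0's own z axis and vertical below 0.06 rad and angle between the x axis of spare0 and the x axis of carton, either way round below 0.09 rad) or (distance between spare1 and pocket3 below 0.006 m and angle between spare1's own z axis and vertical below 0.06 rad and angle between the x axis of spare1 and the x axis of carton, either way round below 0.09 rad) or (distance between spare2 and pocket3 below 0.006 m and angle between spare2's own z axis and vertical below 0.06 rad and angle between the x axis of spare2 and the x axis of carton, either way round below 0.09 rad) or (distance between spare3 and pocket3 below 0.006 m and angle between spare3's own z axis and vertical below 0.06 rad and angle between the x axis of spare3 and the x axis of carton, either way round below 0.09 rad) or (distance between spare4 and pocket3 below 0.006 m and angle between spare4's own z axis and vertical below 0.06 rad and angle between the x axis of spare4 and the x axis of carton, either way round below 0.09 rad)) and ((distance between packed4 and pocket4 below 0.006 m and angle between packed4's own z axis and vertical below 0.06 rad and angle between the x axis of packed4 and the x axis of carton, either way round below 0.09 rad) or (distance between spare0 and pocket4 below 0.006 m and angle between spare0's own z axis and vertical below 0.06 rad and angle between the x axis of spare0 and the x axis of carton, either way round below 0.09 rad) or (distance between spare1 and pocket4 below 0.006 m and angle between spare1's own z axis and vertical below 0.06 rad and angle between the x axis of spare1 and the x axis of carton, either way round below 0.09 rad) or (distance between spare2 and pocket4 below 0.006 m and angle between spare2's own z axis and vertical below 0.06 rad and angle between the x axis of spare2 and the x axis of carton, either way round below 0.09 rad) or (distance between spare3 and pocket4 below 0.006 m and angle between spare3's own z axis and vertical below 0.06 rad and angle between the x axis of spare3 and the x axis of carton, either way round below 0.09 rad) or (distance between spare4 and pocket4 below 0.006 m and angle between spare4's own z axis and vertical below 0.06 rad and angle between the x axis of spare4 and the x axis of carton, either way round below 0.09 rad)) and ((distance between packed5 and pocket5 below 0.006 m and angle between packed5's own z axis and vertical below 0.06 rad and angle between the x axis of packed5 and the x axis of carton, either way round below 0.09 rad) or (distance between spare0 and pocket5 below 0.006 m and angle between spare0's own z axis and vertical below 0.06 rad and angle between the x axis of spare0 and the x axis of carton, either way round below 0.09 rad) or (distance between spare1 and pocket5 below 0.006 m and angle between spare1's own z axis and vertical below 0.06 rad and angle between the x axis of spare1 and the x axis of carton, either way round below 0.09 rad) or (distance between spare2 and pocket5 below 0.006 m and angle between spare2's own z axis and vertical below 0.06 rad and angle between the x axis of spare2 and the x axis of carton, either way round below 0.09 rad) or (distance between spare3 and pocket5 below 0.006 m and angle between spare3's own z axis and vertical below 0.06 rad and angle between the x axis of spare3 and the x axis of carton, either way round below 0.09 rad) or (distance between spare4 and pocket5 below 0.006 m and angle between spare4's own z axis and vertical below 0.06 rad and angle between the x axis of spare4 and the x axis of carton, either way round below 0.09 rad)) and value of joint each of flap_inner, flap_outer above 0.5 rad), for 0.2 s.
2. the inner flap is flat (under 0.08 rad) while the outer flap is still open (over 0.4 rad) (value of joint flap_inner below 0.08 rad and value of joint flap_outer above 0.4 rad), for 0.2 s.
At the end, for the whole second after the job is handed in: each pocket holds a tin with its origin within 6 mm of the centre of the pocket floor, level to 0.06 rad and square to 0.09 rad; spares left over stand upright (0.15 rad) on the mat or the ledge; both flaps within 0.08 rad of closed; all tins at rest (((distance between packed0 and pocket0 below 0.006 m and angle between packed0's own z axis and vertical below 0.06 rad and angle between the x axis of packed0 and the x axis of carton, either way round below 0.09 rad) or (distance between spare0 and pocket0 below 0.006 m and angle between spare0's own z axis and vertical below 0.06 rad and angle between the x axis of spare0 and the x axis of carton, either way round below 0.09 rad) or (distance between spare1 and pocket0 below 0.006 m and angle between spare1's own z axis and vertical below 0.06 rad and angle between the x axis of spare1 and the x axis of carton, either way round below 0.09 rad) or (distance between spare2 and pocket0 below 0.006 m and angle between spare2's own z axis and vertical below 0.06 rad and angle between the x axis of spare2 and the x axis of carton, either way round below 0.09 rad) or (distance between spare3 and pocket0 below 0.006 m and angle between spare3's own z axis and vertical below 0.06 rad and angle between the x axis of spare3 and the x axis of carton, either way round below 0.09 rad) or (distance between spare4 and pocket0 below 0.006 m and angle between spare4's own z axis and vertical below 0.06 rad and angle between the x axis of spare4 and the x axis of carton, either way round below 0.09 rad)) and ((distance between packed1 and pocket1 below 0.006 m and angle between packed1's own z axis and vertical below 0.06 rad and angle between the x axis of packed1 and the x axis of carton, either way round below 0.09 rad) or (distance between spare0 and pocket1 below 0.006 m and angle between spare0's own z axis and vertical below 0.06 rad and angle between the x axis of spare0 and the x axis of carton, either way round below 0.09 rad) or (distance between spare1 and pocket1 below 0.006 m and angle between spare1's own z axis and vertical below 0.06 rad and angle between the x axis of spare1 and the x axis of carton, either way round below 0.09 rad) or (distance between spare2 and pocket1 below 0.006 m and angle between spare2's own z axis and vertical below 0.06 rad and angle between the x axis of spare2 and the x axis of carton, either way round below 0.09 rad) or (distance between spare3 and pocket1 below 0.006 m and angle between spare3's own z axis and vertical below 0.06 rad and angle between the x axis of spare3 and the x axis of carton, either way round below 0.09 rad) or (distance between spare4 and pocket1 below 0.006 m and angle between spare4's own z axis and vertical below 0.06 rad and angle between the x axis of spare4 and the x axis of carton, either way round below 0.09 rad)) and ((distance between packed2 and pocket2 below 0.006 m and angle between packed2's own z axis and vertical below 0.06 rad and angle between the x axis of packed2 and the x axis of carton, either way round below 0.09 rad) or (distance between spare0 and pocket2 below 0.006 m and angle between spare0's own z axis and vertical below 0.06 rad and angle between the x axis of spare0 and the x axis of carton, either way round below 0.09 rad) or (distance between spare1 and pocket2 below 0.006 m and angle between spare1's own z axis and vertical below 0.06 rad and angle between the x axis of spare1 and the x axis of carton, either way round below 0.09 rad) or (distance between spare2 and pocket2 below 0.006 m and angle between spare2's own z axis and vertical below 0.06 rad and angle between the x axis of spare2 and the x axis of carton, either way round below 0.09 rad) or (distance between spare3 and pocket2 below 0.006 m and angle between spare3's own z axis and vertical below 0.06 rad and angle between the x axis of spare3 and the x axis of carton, either way round below 0.09 rad) or (distance between spare4 and pocket2 below 0.006 m and angle between spare4's own z axis and vertical below 0.06 rad and angle between the x axis of spare4 and the x axis of carton, either way round below 0.09 rad)) and ((distance between packed3 and pocket3 below 0.006 m and angle between packed3's own z axis and vertical below 0.06 rad and angle between the x axis of packed3 and the x axis of carton, either way round below 0.09 rad) or (distance between spare0 and pocket3 below 0.006 m and angle between spare0's own z axis and vertical below 0.06 rad and angle between the x axis of spare0 and the x axis of carton, either way round below 0.09 rad) or (distance between spare1 and pocket3 below 0.006 m and angle between spare1's own z axis and vertical below 0.06 rad and angle between the x axis of spare1 and the x axis of carton, either way round below 0.09 rad) or (distance between spare2 and pocket3 below 0.006 m and angle between spare2's own z axis and vertical below 0.06 rad and angle between the x axis of spare2 and the x axis of carton, either way round below 0.09 rad) or (distance between spare3 and pocket3 below 0.006 m and angle between spare3's own z axis and vertical below 0.06 rad and angle between the x axis of spare3 and the x axis of carton, either way round below 0.09 rad) or (distance between spare4 and pocket3 below 0.006 m and angle between spare4's own z axis and vertical below 0.06 rad and angle between the x axis of spare4 and the x axis of carton, either way round below 0.09 rad)) and ((distance between packed4 and pocket4 below 0.006 m and angle between packed4's own z axis and vertical below 0.06 rad and angle between the x axis of packed4 and the x axis of carton, either way round below 0.09 rad) or (distance between spare0 and pocket4 below 0.006 m and angle between spare0's own z axis and vertical below 0.06 rad and angle between the x axis of spare0 and the x axis of carton, either way round below 0.09 rad) or (distance between spare1 and pocket4 below 0.006 m and angle between spare1's own z axis and vertical below 0.06 rad and angle between the x axis of spare1 and the x axis of carton, either way round below 0.09 rad) or (distance between spare2 and pocket4 below 0.006 m and angle between spare2's own z axis and vertical below 0.06 rad and angle between the x axis of spare2 and the x axis of carton, either way round below 0.09 rad) or (distance between spare3 and pocket4 below 0.006 m and angle between spare3's own z axis and vertical below 0.06 rad and angle between the x axis of spare3 and the x axis of carton, either way round below 0.09 rad) or (distance between spare4 and pocket4 below 0.006 m and angle between spare4's own z axis and vertical below 0.06 rad and angle between the x axis of spare4 and the x axis of carton, either way round below 0.09 rad)) and ((distance between packed5 and pocket5 below 0.006 m and angle between packed5's own z axis and vertical below 0.06 rad and angle between the x axis of packed5 and the x axis of carton, either way round below 0.09 rad) or (distance between spare0 and pocket5 below 0.006 m and angle between spare0's own z axis and vertical below 0.06 rad and angle between the x axis of spare0 and the x axis of carton, either way round below 0.09 rad) or (distance between spare1 and pocket5 below 0.006 m and angle between spare1's own z axis and vertical below 0.06 rad and angle between the x axis of spare1 and the x axis of carton, either way round below 0.09 rad) or (distance between spare2 and pocket5 below 0.006 m and angle between spare2's own z axis and vertical below 0.06 rad and angle between the x axis of spare2 and the x axis of carton, either way round below 0.09 rad) or (distance between spare3 and pocket5 below 0.006 m and angle between spare3's own z axis and vertical below 0.06 rad and angle between the x axis of spare3 and the x axis of carton, either way round below 0.09 rad) or (distance between spare4 and pocket5 below 0.006 m and angle between spare4's own z axis and vertical below 0.06 rad and angle between the x axis of spare4 and the x axis of carton, either way round below 0.09 rad)) and angle between each of spare0, spare1, spare2, spare3, spare4's own z axis and vertical below 0.15 rad and height (world z) of each of spare0, spare1, spare2, spare3, spare4 below 0.012 m and linear speed of each of packed0, packed1, packed2, packed3, packed4, packed5, spare0, spare1, spare2, spare3, spare4 below 0.02 m/s and value of joint each of flap_inner, flap_outer below 0.08 rad); the robot touches nothing.
It fails at once if a tin already packed is moved more than 25 mm (distance of any of packed0, packed1, packed2, packed3, packed4, packed5 from where it was at the start of the episode above 0.025 m).
It fails at once if a cup, the sugar bowl or the flask is moved more than 25 mm or tipped (distance of any of cup_a, cup_b, sugar_bowl, flask from where it was at the start of the episode above 0.025 m or angle between any of cup_a, cup_b, sugar_bowl, flask's own z axis and vertical above 0.3 rad).
Of packed0, packed1, packed2, packed3, packed4, packed5 only 2 to 3 are there at a start; the rules pass over those that are not, and their reading is None.
Of spare0, spare1, spare2, spare3, spare4 only 4 to 5 are there at a start; the rules pass over those that are not, and their reading is None.
At some moment in a run one of spare0, spare1, spare2, spare3, spare4 may be knocked a few centimetres aside while the robot is not near it.
Once in a run the grip may slacken for a moment while it holds something.
It also fails if it takes over 210 s, if anything falls off the work surface, if the arm or the gripper's body presses on something with over 40 N, if the wrist force passes 120 N, or if a joint passes its speed limit or range.

## Working session

There is one attempt and no reset: what is moved stays moved. The work goes in short steps, Python scripts to look and compute and a tool call to move; the robot and the scene stay as the last step left them, time stands still between calls to the robot, and variables do not carry over. Pictures are saved under pics/ and viewed, at most 14 in all, crops included, and the job is handed in when it is done.

Besides the shell and the picture viewer there is one more tool, called as name([rows], argument=value, ...), one row to a line, values as JSON. servo_tool: Moves the arm, as the interface text tells. Its arguments: {"type":"object","properties":{"rows":{"type":"array","items":{"type":"array","items":{"type":"number"}}},"grip_force":{"type":"number"}},"required":["rows"]}

```bash
mkdir -p pics; ls; python3 - <<'E'
from cell import manip
import cv2,numpy as np
for n in("scene","side"):
    im=manip.camera(n); cv2.imwrite(f"pics/{n}0.png",im[:,:,::-1]); print(n,manip.camera_info(n))
print(manip.camera_info("wrist")); print(manip.read_state())
E
```

```text
pics
scene {'fx': 620.3597587809357, 'fy': 620.3597587809357, 'cx': 328.6229777383637, 'cy': 241.89190465608618, 'position': array([1477.58206552,   57.26668201, 1590.06158244]), 'rotation': array([-2.58346606,  0.0142656 ,  1.62641339])}
side {'fx': 505.1138318537589, 'fy': 505.1138318537589, 'cx': 310.1889989654806, 'cy': 233.40603414022362, 'position': array([  43.8274785 , -869.17520826,  892.51834851]), 'rotation': array([-2.26066523,  0.00686226, -0.53504766])}
{'fx': 389.7661639964445, 'fy': 389.7661639964445, 'cx': 315.8828543217176, 'cy': 237.72105948343034, 'T_tool_cam': array([[-7.24811590e-04, -9.60133323e-01, -2.79541547e-01,
         8.19741816e+01],
       [ 9.99999676e-01, -7.93871033e-04,  1.33828688e-04,
        -1.15049095e+00],
       [-3.50413319e-04, -2.79541359e-01,  9.60133588e-01,
        -1.79372048e+02],
       [ 0.00000000e+00,  0.00000000e+00,  0.00000000e+00,
         1.00000000e+00]])}
{'clock': 0.1, 'joints': array([-6.65631868e-02,  3.00394420e-01,  1.52150451e+00,  8.69794506e-06,
        1.32074173e+00, -6.65799033e-02]), 'qd': array([ 0.00078189, -0.00091832, -0.00044378,  0.00172371, -0.00075655,
        0.00034869]), 'effort': array([ 1.84928511e-03, -5.32644153e+01, -3.53284299e+01,  7.10431044e-02,
        2.34944851e-02, -7.30603051e-05]), 'eef_pos': array([5.49759158e+02, 3.56545661e-02, 2.04960795e+02]), 'eef_rot': array([-3.14054753e+00, -7.81308055e-05,  1.57081085e+00]), 'wrist_force': array([ 0.68852439,  0.26110174, -0.27196669]), 'moment': array([ 0.00290427, -0.04020612, -0.05027709]), 'finger_force': 0.0, 'finger_gap': 94.20794542963941}
```

View pics/scene0.png

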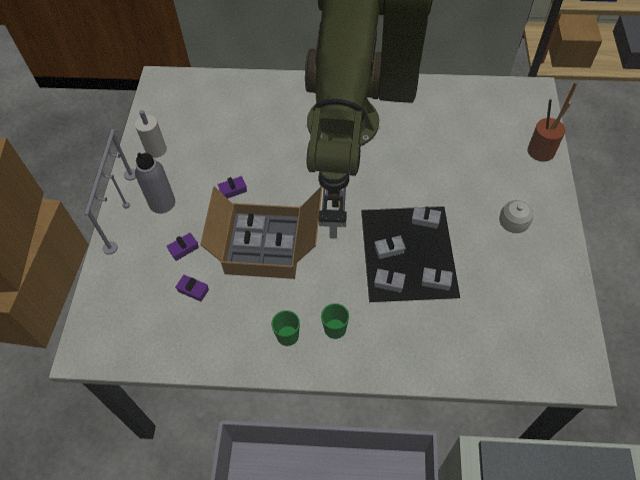

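View pics/side0.png

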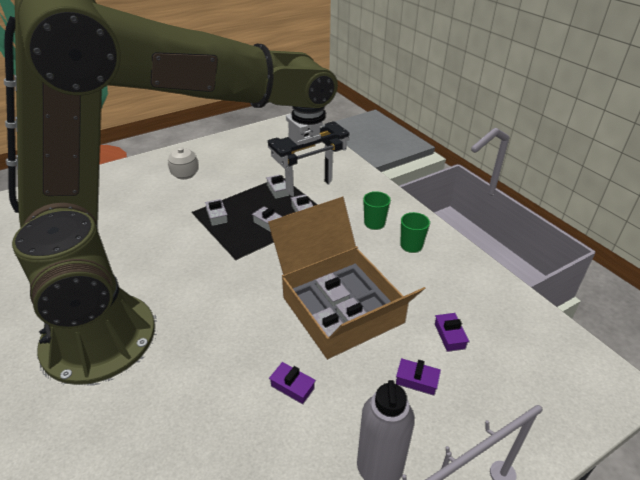

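The scene view shows four grey spares on the mat at (427,216), (390,247), (390,280) and (437,279). Three tins are packed, at (250,221), (247,239) and (279,240), and three pockets look empty. There are purple lookalikes at (233,186), (182,246) and (192,288). In the side view the taller flap is on the mat side, so that is +y. Next I'll take rough positions.

```bash
cat > h.py <<'E'
from cell import manip
import cv2,numpy as np
from scipy.spatial.transform import Rotation as Ro
def rpy(v): return Ro.from_euler('xyz',v).as_matrix()
def T(p,R): M=np.eye(4);M[:3,:3]=R;M[:3,3]=p;return M
def cam(n,st=None):
    i=manip.camera_info(n)
    K=np.array([[i['fx'],0,i['cx']],[0,i['fy'],i['cy']],[0,0,1]])
    if n=='wrist':
        st=st or manip.read_state()
        M=T(st['eef_pos'],rpy(st['eef_rot']))@i['T_tool_cam']
    else: M=T(i['position'],rpy(i['rotation']))
    return K,M
def plane(c,uv,z):
    K,M=c; d=(M[:3,:3]@np.linalg.inv(K)@np.c_[np.atleast_2d(uv),np.ones(len(np.atleast_2d(uv)))].T).T
    return M[:3,3]+d*((z-M[2,3])/d[:,2])[:,None]
def proj(c,X):
    K,M=c; p=(np.atleast_2d(X)-M[:3,3])@M[:3,:3]@K.T; return p[:,:2]/p[:,2:]
def tri(cs,uvs):
    P=[K@np.linalg.inv(M)[:3] for K,M in cs]
    x=cv2.triangulatePoints(P[0],P[1],np.float64(uvs[0]).T,np.float64(uvs[1]).T); return (x[:3]/x[3]).T
def snap(n,f):
    st=manip.read_state(); im=manip.camera(n); np.save(f"pics/{f}.npy",np.r_[st['eef_pos'],st['eef_rot']])
    cv2.imwrite(f"pics/{f}.png",im[:,:,::-1]); return im,cam(n,st)
def wcam(f):
    a=np.load(f"pics/{f}.npy"); return cam('wrist',dict(eef_pos=a[:3],eef_rot=a[3:]))
E
python3 - <<'E'
from h import *
np.set_printoptions(precision=1,suppress=True)
c=cam('scene')
print(plane(c,[(427,210),(390,240),(390,273),(437,271),(233,180)],50))
print("carton rim corners",plane(c,[(231,204),(299,207),(295,277),(224,273)],70))
print("packed",plane(c,[(250,216),(247,234),(279,236)],55))
print("cups etc",plane(c,[(286,318),(335,309)],85),plane(c,[(517,205)],98),plane(c,[(146,158)],229))
print(wcam and cam('wrist')[1])
# side cross-check
s=cam('side'); print(plane(s,[(331,284),(352,307),(329,319)],55))
E
```

```text
[[ 391.6  272.    50. ]
 [ 503.8  161.    50. ]
 [ 614.3  161.4   50. ]
 [ 601.5  294.3   50. ]
 [ 304.6 -329.8   50. ]]
carton rim corners [[ 410.5 -318.4   70. ]
 [ 412.2 -112.7   70. ]
 [ 650.9 -104.5   70. ]
 [ 647.7 -305.    70. ]]
packed [[ 441.3 -258.8   55. ]
 [ 505.6 -259.8   55. ]
 [ 508.2 -164.7   55. ]]
cups etc [[ 784.  -116.4   85. ]
 [ 751.3   12.4   85. ]] [[395.6 528.5  98. ]] [[ 373.8 -543.3  229. ]]
[[  1.   -0.   -0.  548.8]
 [ -0.   -1.   -0.3  82. ]
 [ -0.    0.3  -1.  384.3]
 [  0.    0.    0.    1. ]]
[[ 503.7 -176.9   55. ]
 [ 505.2 -261.    55. ]
 [ 443.1 -264.    55. ]]
```

servo_tool([
  [0,0,0,-10,35,15,0],
  [0,0,0,-10,35,15,0],
  [0,0,0,-10,35,15,0],
  [0,0,0,-10,35,15,0],
  [0,0,0,0,0,0,0],
  [0,0,0,0,0,0,0],
])

```text
clock: 0.85
eef_pos: [510.0, 139.5, 264.8]
eef_rot: [-3.141, 0.0, 1.571]
wrist_force: [0.1, -0.6, -1.1]
finger_gap: 93.7
finger_force: 0.0
```

```bash
python3 -c "
from h import *
snap('wrist','m1'); print(manip.read_state())"
```

```text
{'clock': 0.9, 'joints': array([ 1.97316857e-01,  2.13104632e-01,  1.49191119e+00, -1.37481621e-04,
        1.43765857e+00,  1.97965344e-01]), 'qd': array([-0.00702408,  0.0009207 , -0.0009509 ,  0.00150253,  0.00227009,
        0.00271745]), 'effort': array([ 8.51283800e-01, -4.98369026e+01, -3.67851484e+01,  9.63539723e-02,
        8.96556041e-03,  2.51661382e-03]), 'eef_pos': array([510.02376084, 139.24963459, 264.75414115]), 'eef_rot': array([-3.14055884e+00,  3.46334331e-04,  1.57016634e+00]), 'wrist_force': array([ 0.57774566, -0.36245163,  0.28276635]), 'moment': array([-0.0026408 , -0.04075395, -0.0223979 ]), 'finger_force': 0.0, 'finger_gap': 94.23427954281966}
```

servo_tool([
  [0,0,0,0,30,0,0],
  [0,0,0,0,30,0,0],
  [0,0,0,0,0,0,0],
  [0,0,0,0,0,0,0],
])

```text
clock: 1.4
eef_pos: [510.1, 198.9, 265.0]
eef_rot: [-3.141, 0.0, 1.57]
wrist_force: [0.0, -1.3, 0.3]
finger_gap: 94.2
finger_force: 0.0
```

```bash
python3 -c "
from h import *
snap('wrist','m2'); print(manip.read_state()['eef_pos'])"
```

```text
[510.19113552 198.82268558 265.19227381]
```

View pics/m1.png

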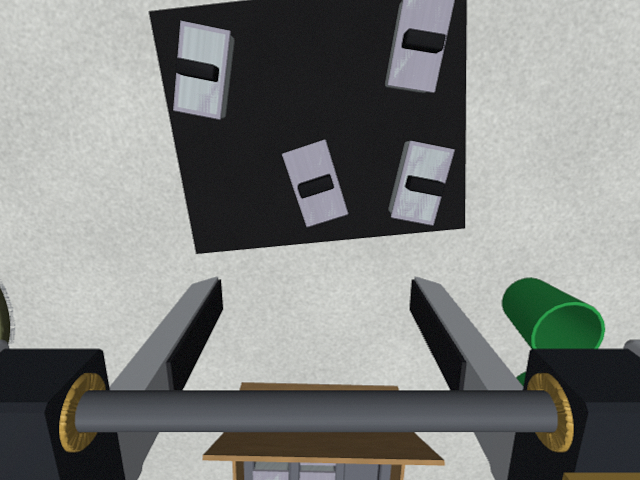

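View m1 (TCP y=139) shows four grey spares on the mat, with lid centres near (203,70), (421,40, cut off by the top edge), (315,184) and (424,183). No purple tin is on the mat. I'll segment the lids in m2, where all four should be in view.

```bash
cat >> h.py <<'E'
def lids(im,box,thr=(150,)):
    """bright quads (lids) in box x0,y0,x1,y1 -> list of minAreaRect"""
    x0,y0,x1,y1=box; g=cv2.cvtColor(im,cv2.COLOR_RGB2GRAY)[y0:y1,x0:x1]
    m=cv2.morphologyEx((g>thr[0]).astype(np.uint8),cv2.MORPH_CLOSE,np.ones((21,21)))
    n,l,s,c=cv2.connectedComponentsWithStats(m); out=[]
    for i in range(1,n):
        if 800<s[i,4]<9000:
            cs,_=cv2.findContours((l==i).astype(np.uint8),cv2.RETR_EXTERNAL,cv2.CHAIN_APPROX_NONE)
            out.append((cs[0].reshape(-1,2)+[x0,y0],s[i,4]))
    return out
def fitlid(c,cont,z):
    X=plane(c,cv2.convexHull(np.int32(cont)).reshape(-1,2),z)[:,:2]
    (cx,cy),(w,h),a=cv2.minAreaRect(np.float32(X))
    if w>h: w,h=h,w; a+=90   # a: direction of short side (tin x) in world deg
    a=(a+90)%180-90
    return cx,cy,a,w,h
E
python3 - <<'E'
from h import *
im=cv2.imread('pics/m2.png')[:,:,::-1]; g=cv2.cvtColor(im,cv2.COLOR_RGB2GRAY)
cv2.imwrite('pics/m2c.png',cv2.resize(im[60:320,150:470,::-1],None,fx=2.3,fy=2.3,interpolation=cv2.INTER_CUBIC))
for y,x in((130,190),(260,315),(260,440)): print(g[y,x-30:x+30:3])
E
```

```text
[207 214 102  29  29  31  33  28  32  32  31  33  34  35  33  34  31  22
  24  61]
[ 31  31  33  32  35  86 178 177 175 172 173 175 175 177 176 177 179 176
 177 175]
[205 201 201 208 207 206 208 176  27  33  33  30  35  32  31  33  25 217
 211 223]
```

View pics/m2c.png

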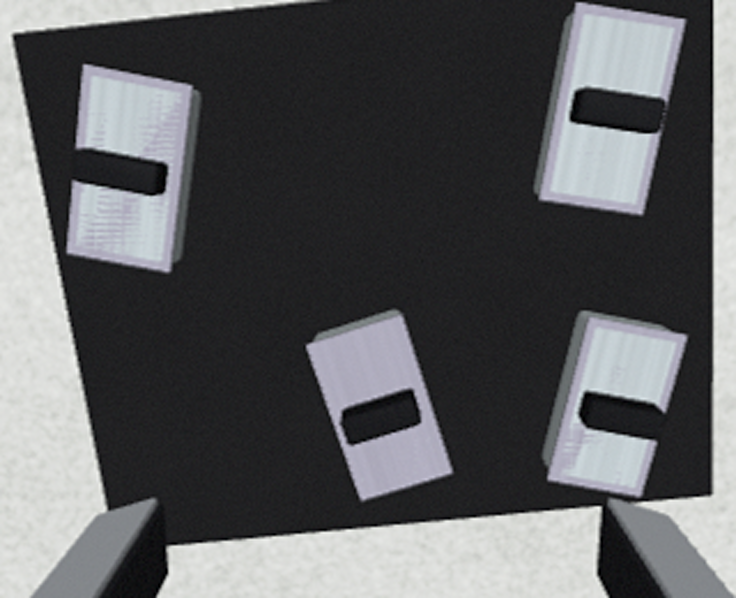

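The crop shows the four spares clearly, with lid centres near (130,168), (613,108), (380,406) and (617,406) in crop pixels. Dark side faces are visible, so the lids can be thresholded.

```bash
python3 - <<'E'
from h import *
np.set_printoptions(precision=1,suppress=True)
R={}
for f in('m1','m2'):
    im=cv2.imread(f'pics/{f}.png')[:,:,::-1]; c=wcam(f)
    g=cv2.cvtColor(im,cv2.COLOR_RGB2GRAY).copy()
    mat=np.zeros((480,640),np.uint8)
    # mat area in world, from black pixels hull
    blk=(g<60).astype(np.uint8); blk[280 if f=='m1' else 276:]=0
    hull=cv2.convexHull(np.argwhere(blk)[:,::-1].astype(np.int32)); cv2.fillPoly(mat,[hull],1)
    mat=cv2.erode(mat,np.ones((3,3)))
    im2=im.copy(); im2[mat==0]=0
    L=lids(im2,(0,0,640,285)); R[f]=[]
    for ct,a in L:
        r=fitlid(c,ct,33); 
        if 35<r[3]<55: R[f].append((r,ct)); print(f,np.array(r),a, cv2.minAreaRect(ct)[0])
for r,ct in R['m1']:
    for r2,ct2 in R['m2']:
        if np.hypot(r[0]-r2[0],r[1]-r2[1])<12 and abs(r[4]-80)<4:
            p=proj(wcam('m1'),[(r[0],r[1],33)]);q=proj(wcam('m2'),[(r2[0],r2[1],33)])
            print('tri',tri([wcam('m1'),wcam('m2')],[p,q]))
E
```

```text
m1 [396.  271.4 -10.6  45.6  81.2] 4165 (200.01829528808594, 69.83536529541016)
m2 [608.2 296.2  -8.3  46.6  81.4] 3962 (415.58251953125, 106.9210205078125)
m2 [395.8 271.4 -10.6  46.4  81.3] 3745 (204.55148315429688, 132.5653076171875)
m2 [507.9 154.9  17.8  49.6  92.8] 3097 (315.29388427734375, 241.60598754882812)
m2 [620.3 155.2 -10.5  49.6  93.6] 3067 (416.7941589355469, 240.32354736328125)
tri [[396.  271.4  33.3]]
```

```bash
python3 - <<'E'
from h import *
np.set_printoptions(precision=1,suppress=True)
c=wcam('m2')
for n,q in dict(A=[(85,65),(193,85),(171,271),(67,253)],B=[(577,3),(686,18),(643,214),(545,198)],C=[(306,346),(401,312),(453,471),(361,500)],D=[(592,315),(687,335),(643,497),(547,480)]).items():
    X=plane(c,np.array(q)/2.3+[150,60],33); print(n,X.mean(0),[np.linalg.norm(X[i]-X[(i+1)%4]) for i in range(4)])
# m1: C,D corners read from picture
c1=wcam('m1')
for n,q in dict(C=[(282,153),(324,140),(348,214),(306,227)],D=[(411,141),(454,150),(434,224),(391,217)]).items():
    X=plane(c1,np.array(q),33); print('m1',n,X.mean(0),[np.linalg.norm(X[i]-X[(i+1)%4]) for i in range(4)])
E
```

```text
A [396.9 271.   33. ] [np.float64(46.67018326547802), np.float64(81.54837908291219), np.float64(47.4926831865304), np.float64(81.64518461326487)]
B [609.6 295.9  33. ] [np.float64(46.93838520946456), np.float64(82.23186010555679), np.float64(44.95089012739391), np.float64(80.80794238739568)]
C [508.4 160.7  33. ] [np.float64(47.22713355675193), np.float64(82.4845574834053), np.float64(47.47661388108027), np.float64(81.45700499505315)]
D [621.3 160.7  33. ] [np.float64(45.93330710213276), np.float64(82.27320833949483), np.float64(48.519948813167105), np.float64(83.28913242437687)]
m1 C [508.  160.3  33. ] [np.float64(45.24714890518197), np.float64(81.90976794022134), np.float64(47.708780378003524), np.float64(82.65416355878067)]
m1 D [621.1 160.7  33. ] [np.float64(45.83835194134912), np.float64(79.8920857138512), np.float64(47.82054237173876), np.float64(81.49769553035391)]
```

servo_tool([
  [0,0,0,0,-38,15,0],
  [0,0,0,0,-38,15,0],
  [0,0,0,0,-38,15,0],
  [0,0,0,0,-38,10,0],
  [0,0,0,0,-38,0,0],
  [0,0,0,0,-38,0,0],
  [0,0,0,0,-38,0,0],
  [0,0,0,0,-38,0,0],
  [0,0,0,0,-38,0,0],
  [0,0,0,0,-38,0,0],
  [0,0,0,0,-38,0,0],
  [0,0,0,0,-38,0,0],
  [0,0,0,0,0,0,0],
  [0,0,0,0,0,0,0],
])

```text
clock: 3.2
eef_pos: [509.6, -256.0, 320.4]
eef_rot: [-3.141, -0.0, 1.57]
wrist_force: [-0.5, -0.4, -0.5]
finger_gap: 94.0
finger_force: 0.0
```

```bash
python3 -c "
from h import *
snap('wrist','c1'); print(manip.read_state()['eef_pos'])"
```

```text
[ 509.7846317  -255.59319599  320.57004203]
```

servo_tool([
  [0,0,0,-20,-30,0,0],
  [0,0,0,-20,-30,0,0],
  [0,0,0,0,0,0,0],
  [0,0,0,0,0,0,0],
])

```text
clock: 3.75
eef_pos: [470.4, -315.1, 320.7]
eef_rot: [3.141, 0.0, 1.571]
wrist_force: [0.7, -1.1, 0.4]
finger_gap: 93.7
finger_force: 0.0
```

```bash
python3 -c "
from h import *
snap('wrist','c2'); print(manip.read_state()['eef_pos'])"
```

```text
[ 470.51644539 -314.983757    320.62261786]
```

View pics/c1.png

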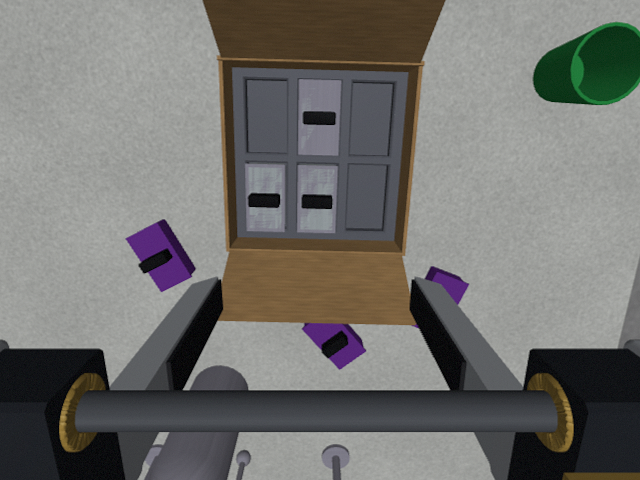

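View pics/c2.png

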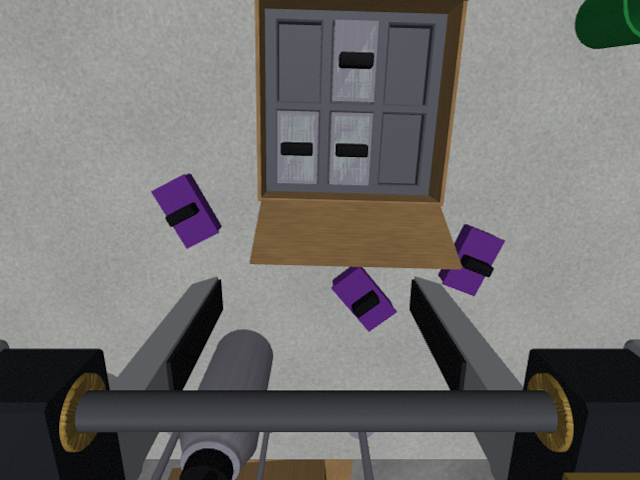

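Both views show packed tins in the lower-left, lower-middle and upper-middle pockets. Pocket 3 at c1 (267,116), pocket 5 at (372,118) and pocket 2 at (367,197) are empty. Both flaps are open, and the purple lookalikes are outside the carton. I'll measure the carton pose in an enlarged crop.

```bash
python3 - <<'E'
from h import *
im=cv2.imread('pics/c1.png'); cv2.imwrite('pics/c1c.png',cv2.resize(im[52:257,212:432],None,fx=2.9,fy=2.9,interpolation=cv2.INTER_CUBIC))
E
```

```text
(no output)
```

View pics/c1c.png

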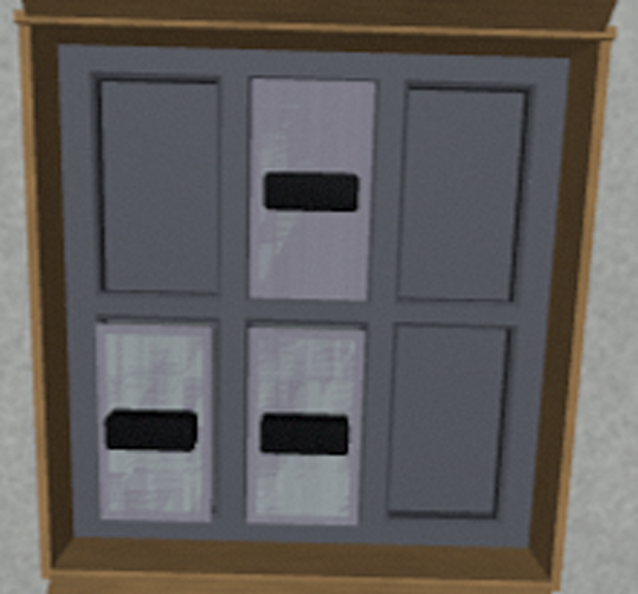

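```bash
cat > carton.py <<'E'
from h import *
from scipy.optimize import least_squares
np.set_printoptions(precision=2,suppress=True)
c=wcam('c1'); c2=wcam('c2')
pts=[];uv=[]
def add(X,q): pts.extend(X);uv.extend(q)
add([(-100,100,22),(100,100,22),(100,-100,22),(-100,-100,22)],[(58,44),(570,58),(528,547),(75,537)])
L=lambda cx,cy:[(cx-22.5,cy+40,36),(cx+22.5,cy+40,36),(cx+22.5,cy-40,36),(cx-22.5,cy-40,36)]
add(L(0,47),[(250,78),(377,80),(368,300),(248,299)])
add(L(-62,-47),[(96,324),(212,324),(211,522),(100,521)])
add(L(0,-47),[(247,325),(367,326),(358,525),(247,524)])
uv=np.array(uv)/2.9+[212,52]; pts=np.float64(pts)
p2=np.float64([(-100,100,22),(100,100,22),(100,-100,22),(-100,-100,22)]+L(0,47)); uv2=np.float64([(276,10),(446,14),(431,195),(268,188),(333,18),(379,19),(375,103),(331,102)])
def W(s,P): return P@Ro.from_euler('z',s[2]).as_matrix().T+[s[0],s[1],s[3]]
def f(s): return np.r_[(proj(c,W(s,pts))-uv).ravel(),(proj(c2,W(s,p2))-uv2).ravel()]
r=least_squares(f,[505,-212,0,0],loss='soft_l1'); print('carton x,y,yaw,z',r.x,'rms',np.sqrt(np.mean(f(r.x)**2)),'yaw deg',np.degrees(r.x[2]))
s=r.x.copy(); f3=lambda q:f([*q,0]); r3=least_squares(f3,s[:3],loss='soft_l1'); print('z=0',r3.x)
for n,P in zip((3,5,2),[(-62,47,6),(62,47,6),(62,-47,6)]): print(n,W(np.r_[r3.x,0],np.float64([P])))
E
python3 carton.py
```

```text
carton x,y,yaw,z [ 511.37 -214.34   -0.02    2.25] rms 2.189072928877331 yaw deg -1.4002325312494404
z=0 [ 511.36 -214.43   -0.02]
3 [[ 450.54 -165.91    6.  ]]
5 [[ 574.5  -168.97    6.  ]]
2 [[ 572.18 -262.95    6.  ]]
```

```bash
cat >> carton.py <<'E'
e=f(np.r_[r3.x,0]).reshape(-1,2); print(e)
E
python3 carton.py | tail -24
python3 - <<'E'
from h import *
np.set_printoptions(precision=1,suppress=True)
st=manip.read_state(); print(st['eef_rot'], np.load('pics/c1.npy'),np.load('pics/c2.npy'))
E
```

```text
[[  0.11   0.18]
 [ -0.19  -0.23]
 [  0.32  -0.2 ]
 [  0.03  -0.22]
 [  1.71   1.12]
 [ -1.52   1.44]
 [ -1.22  -0.91]
 [  1.6   -1.48]
 [  1.11   0.81]
 [ -0.58   1.71]
 [ -0.28  -0.93]
 [  1.47  -1.4 ]
 [  1.81   1.7 ]
 [ -1.33   2.25]
 [ -0.72  -0.85]
 [  1.09  -1.31]
 [-11.1   -1.48]
 [  1.76  -0.37]
 [ -2.5   -0.34]
 [ -1.17   2.72]
 [  3.1    2.51]
 [ -0.79   2.68]
 [ -1.72  -2.07]
 [  2.31  -2.11]]
[ 3.1 -0.   1.6] [ 509.6 -256.   320.4   -3.1   -0.     1.6] [ 470.4 -315.1  320.7    3.1    0.     1.6]
```

servo_tool([
  [0,0,0,0,36,0,0],
  [0,0,0,0,36,0,0],
  [0,0,0,0,36,0,0],
  [0,0,0,0,36,0,0],
  [0,0,0,0,36,0,0],
  [0,0,0,0,36,0,0],
  [0,0,0,0,36,0,0],
  [0,0,0,0,36,0,0],
  [0,0,0,0,36,0,0],
  [0,0,0,0,36,-10,0],
  [0,0,0,0,36,-20,0],
  [0,0,0,0,36,-20,0],
  [0,0,0,0,36,-20,0],
  [0,0,0,0,18,-20,0],
  [0,0,0,0,0,0,0],
  [0,0,0,0,0,0,0],
])

```text
clock: 5.8
eef_pos: [470.1, 169.9, 231.4]
eef_rot: [3.141, -0.0, 1.571]
wrist_force: [-1.0, -0.5, 0.3]
finger_gap: 93.8
finger_force: 0.0
```

```bash
cat >> h.py <<'E'
from scipy.optimize import least_squares
MAT=np.load('mat.npy') if __import__('os').path.exists('mat.npy') else None
def spares(f,thr=150):
    """fit every lid on the mat in wrist picture f: (x,y,short-axis deg,w,h)"""
    im=cv2.imread(f'pics/{f}.png'); c=wcam(f); g=cv2.cvtColor(im,cv2.COLOR_BGR2GRAY)
    reg=np.zeros(g.shape,np.uint8); cv2.fillPoly(reg,[np.int32(proj(c,np.c_[MAT,[3]*4]))],1)
    reg=cv2.erode(reg,np.ones((5,5))); m=((g>thr)&(reg>0)).astype(np.uint8); m[280:]=0
    m=cv2.copyMakeBorder(m,30,30,30,30,cv2.BORDER_CONSTANT); m=cv2.morphologyEx(m,cv2.MORPH_CLOSE,np.ones((17,17)))
    m=cv2.morphologyEx(m,cv2.MORPH_OPEN,np.ones((5,5)))[30:-30,30:-30]
    out=[]
    for ct in cv2.findContours(m,cv2.RETR_EXTERNAL,cv2.CHAIN_APPROX_NONE)[0]:
        if cv2.contourArea(ct)>800: out.append(np.round(fitlid(c,ct.reshape(-1,2),33),1))
    return out
E
python3 - <<'E'
from h import *
import h
m=plane(wcam('m1'),[(150,12),(465,228),(196,253)],3)[:,:2]; t=plane(wcam('m2'),[(459,60)],3)[:,:2]; print(m,t)
q=np.array([m[0],m[2],m[1],m[1]+ (m[0]-m[2])*0+[0,0]]); 
# 4th corner by parallelogram
q[3]=m[1]+m[0]-m[2]; print(q); np.save('mat.npy',q); h.MAT=q
print(snap('wrist','p1')[1][1][:3,3], manip.read_state()['eef_pos'])
for f in('m1','m2','p1'): print(f,*spares(f),sep='\n')
E
```

```text
[[341.43045574 330.23964162]
 [683.15911228 104.70832121]
 [365.62661272  74.02820671]] [[658.08126744 344.71722968]]
[[341.43045574 330.23964162]
 [365.62661272  74.02820671]
 [683.15911228 104.70832121]
 [658.9629553  360.91975612]]
[468.74658025 251.88485223 410.7579865 ] [470.25650012 169.68536657 231.5227698 ]
m1
[620.3 161.1 -10.9  45.5  81.1]
[508.1 160.8  17.9  45.4  81.1]
[396.1 271.4 -10.7  45.4  81.2]
[608.4 295.9  -8.3  45.6  80.6]
m2
[620.1 161.2 -10.9  46.5  81.7]
[507.6 160.7  17.8  46.4  81.6]
[395.8 271.4 -10.7  46.3  81.3]
[608.2 296.2  -8.3  46.6  81.4]
p1
[620.2 161.2 -10.9  46.5  81.7]
[507.7 160.7  17.8  46.5  81.7]
[395.9 271.4 -10.8  46.6  81.5]
[608.3 296.1  -8.3  46.6  81.6]
```

servo_tool([
  [0,0,-2.7,-18.5,25.4,-20,0.3],
  [0,0,-2.7,-18.5,25.4,-30,0.3],
  [0,0,-2.7,-18.5,25.3,-40,0.3],
  [0,0,-2.7,-18.5,25.3,-40,0.3],
  [0,0,0,0,0,-30,0.3],
  [0,0,0,0,0,0,0.3],
  [0,0,0,0,0,0,0.3],
])

```text
clock: 6.72
eef_pos: [397.1, 271.4, 72.1]
eef_rot: [3.14, -0.001, 1.381]
wrist_force: [0.5, -1.3, 0.2]
finger_gap: 65.8
finger_force: 0.0
```

servo_tool([
  [0,0,0,-0.5,0,-18,0.4],
  [0,0,0,-0.5,0,-17,0.4],
  [0,0,0,0,0,0,0.4],
  [0,0,0,0,0,0,0.4],
], grip_force=30)

```text
clock: 7.22
eef_pos: [395.8, 271.6, 36.9]
eef_rot: [3.14, -0.001, 1.382]
wrist_force: [-1.0, -0.5, 0.6]
finger_gap: 56.2
finger_force: 0.0
```

servo_tool([
  [0,0,0,0,0,-2,0.4],
  [0,0,0,0,0,0,1],
  [0,0,0,0,0,0,1],
  [0,0,0,0,0,0,1],
  [0,0,0,0,0,0,1],
], grip_force=30)

```text
clock: 7.85
eef_pos: [395.2, 271.5, 33.6]
eef_rot: [3.141, -0.0, 1.382]
wrist_force: [0.6, -0.4, 3.0]
finger_gap: 36.0
finger_force: 30.0
```

servo_tool([
  [0,0,0,0,0,20,1],
  [0,0,0,0,0,45,1],
  [0,0,0,0,0,45,1],
  [0,0,0,0,0,45,1],
  [0,0,0.8,5,-20,45,1],
  [0,0,0.8,5,-30,45,1],
  [0,0,0.8,5,-35,0,1],
  [0,0,0.8,5,-35,0,1],
  [0,0,0.8,5,-35,0,1],
  [0,0,0.8,5,-35,0,1],
  [0,0,0.8,5,-35,0,1],
  [0,0,0.8,5,-35,0,1],
  [0,0,0.8,5,-35,0,1],
  [0,0,0.8,5,-35,0,1],
  [0,0,0.8,5,-35,0,1],
  [0,0,0.6,0.5,-35,0,1],
  [0,0,0,0,-35,0,1],
  [0,0,0,0,-2.3,0,1],
  [0,0,0,0,0,0,1],
  [0,0,0,0,0,0,1],
], grip_force=40)

```text
clock: 10.35
eef_pos: [450.5, -165.1, 278.5]
eef_rot: [-3.142, -0.0, 1.547]
wrist_force: [-0.8, 0.4, -1.5]
finger_gap: 35.4
finger_force: 40.0
```

servo_tool([
  [0,0,0,0,0,-40,1],
  [0,0,0,0,0,-45,1],
  [0,0,0,0,0,-45,1],
  [0,0,0,0,0,-35,1],
  [0,0,0,0,0,0,1],
  [0,0,0,0,0,0,1],
])

```text
clock: 11.1
eef_pos: [451.3, -165.9, 115.0]
eef_rot: [3.14, 0.001, 1.547]
wrist_force: [0.9, -0.2, -0.9]
finger_gap: 35.9
finger_force: 40.0
```

```bash
python3 - <<'E'
from h import *
print(manip.read_state()); im,c=snap('wrist','q1'); st=manip.read_state()
# expected pocket mouth (z=22) outline + lid outline
R=Ro.from_euler('z',-1.4,degrees=True).as_matrix()
o=im[:,:,::-1].copy()
def draw(P,col): cv2.polylines(o,[np.int32(np.round(proj(c,P)))],True,col,1)
C=np.array([511.4,-214.4,0])
for px,py in((-62,47),(62,47),(62,-47)):
    draw(C+np.float64([(px+a*24,py+b*41.5,22) for a,b in((-1,-1),(1,-1),(1,1),(-1,1))])@R.T,(0,255,0))
p=np.load('pics/q1.npy')[:3]
draw(p+np.float64([(a*22.5,b*40,-1) for a,b in((-1,-1),(1,-1),(1,1),(-1,1))])@R.T,(0,0,255))
cv2.imwrite('pics/q1o.png',o)
E
```

```text
{'clock': 11.1, 'joints': array([-4.28448019e-01,  2.46306076e-01,  1.81514519e+00,  5.32639746e-05,
        1.07823561e+00, -4.04577537e-01]), 'qd': array([-0.00298642, -0.00905563, -0.00671447,  0.00012461, -0.00469923,
       -0.00095672]), 'effort': array([ 6.18738960e-02, -4.50551856e+01, -3.06323469e+01,  5.49851172e-02,
        2.20200629e-02,  4.34858463e-03]), 'eef_pos': array([ 451.26006226, -165.85938453,  115.02457148]), 'eef_rot': array([3.13982224e+00, 7.06985121e-04, 1.54690008e+00]), 'wrist_force': array([ 0.89229277, -0.16751682, -0.92842298]), 'moment': array([-0.07762811,  0.00136777, -0.00876653]), 'finger_force': 39.999534487724304, 'finger_gap': 35.868520458837324}
```

View pics/q1o.png

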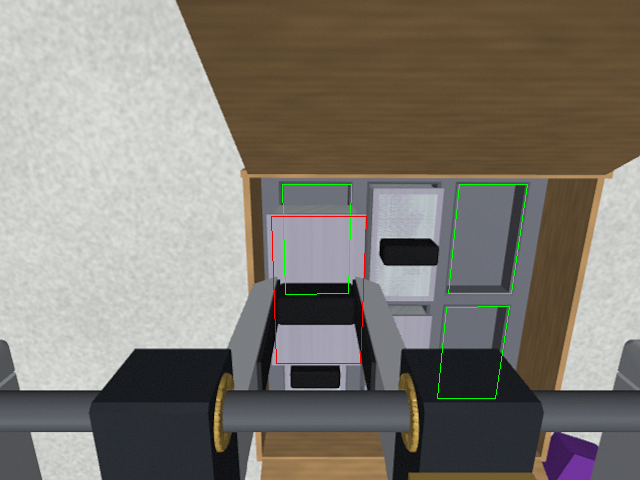

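The tin hangs square and in line with pocket 3, with the lid centre at (316,290). The projected pocket outlines match the picture, so I'll insert it.

servo_tool([
  [0,0,0,0.5,0,-30,1],
  [0,0,0,0,0,-22,1],
  [0,0,0,0,0,-6,1],
  [0,0,0,0,0,-5,1],
  [0,0,0,0,0,-5,1],
  [0,0,0,0,0,-4,1],
  [0,0,0,0,0,-2,1],
  [0,0,0,0,0,-1.5,1],
  [0,0,0,0,0,0,1],
])

```text
clock: 12.28
eef_pos: [451.0, -165.9, 37.9]
eef_rot: [-3.142, -0.0, 1.546]
wrist_force: [-0.3, 0.4, -2.6]
finger_gap: 36.1
finger_force: 4.0
```

servo_tool([
  [0,0,0,0,0,-1.3,1],
  [0,0,0,0,0,0,1],
  [0,0,0,0,0,0,0.55],
  [0,0,0,0,0,0,0.55],
  [0,0,0,0,0,0,0.55],
])

```text
clock: 12.9
eef_pos: [451.0, -165.9, 36.7]
eef_rot: [3.142, 0.0, 1.546]
wrist_force: [-0.6, 0.2, 0.2]
finger_gap: 42.1
finger_force: 0.0
```

servo_tool([
  [0,0,0,0,0,15,0.55],
  [0,0,0,0,0,40,0.55],
  [0,0,0,0,0,47,0.2],
  [0,0,0,0,0,47,0],
  [0,0,0,0,0,47,0],
  [0,0,0,0,0,47,0],
  [0,0,0,0,-50,0,0],
  [0,0,0,0,-30,0,0],
  [0,0,0,0,0,0,0],
  [0,0,0,0,0,0,0],
])

```text
clock: 14.15
eef_pos: [450.9, -245.3, 280.2]
eef_rot: [3.141, 0.0, 1.546]
wrist_force: [-0.0, 0.2, 0.0]
finger_gap: 94.0
finger_force: 0.0
```

```bash
cat >> h.py <<'E'
def overlay(f,scale=1,crop=None):
    im=cv2.imread(f'pics/{f}.png'); c=wcam(f)
    R=Ro.from_euler('z',-1.4,degrees=True).as_matrix(); C=np.array([512.0,-214.4,0])
    for px in(-62,0,62):
        for py in(-47,47):
            P=C+np.float64([(px+a*22.5,py+b*40,36) for a,b in((-1,-1),(1,-1),(1,1),(-1,1))])@R.T
            cv2.polylines(im,[np.int32(np.round(proj(c,P)))],True,(0,255,0),1)
    if crop: x0,y0,x1,y1=crop; im=im[y0:y1,x0:x1]
    cv2.imwrite(f'pics/{f}o.png',cv2.resize(im,None,fx=scale,fy=scale))
def packed(f,thr=125,z=36):
    """lids seen in carton, in carton coordinates"""
    im=cv2.imread(f'pics/{f}.png'); c=wcam(f); g=cv2.cvtColor(im,cv2.COLOR_BGR2GRAY)
    R=Ro.from_euler('z',-1.4,degrees=True).as_matrix(); C=np.array([512.0,-214.4,0])
    for px in(-62,0,62):
        for py in(-47,47):
            P=C+np.float64([(px+a*29,py+b*46,z) for a,b in((-1,-1),(1,-1),(1,1),(-1,1))])@R.T
            q=proj(c,P); reg=np.zeros(g.shape,np.uint8); cv2.fillPoly(reg,[np.int32(q)],1)
            m=((g>thr)&(reg>0)).astype(np.uint8); m=cv2.morphologyEx(m,cv2.MORPH_OPEN,np.ones((3,3)))
            pts=np.argwhere(m)[:,::-1]
            if len(pts)<400: print(px,py,'empty',len(pts)); continue
            x,y,a,w,h=fitlid(c,pts,z); d=R.T@(np.array([x,y,0])-C); print(px,py,'off',np.round(d[:2]-[px,py],1),'ang',round(a+1.4,1),'wh',round(w,1),round(h,1),len(pts))
E
python3 - <<'E'
from h import *
snap('wrist','q2'); packed('q2'); overlay('q2')
g=cv2.imread('pics/q2.png',0); print(manip.read_state()['eef_pos'])
E
```

```text
-62 -47 off [-1.2  0.7] ang -0.9 wh 45.0 80.0 2232
-62 47 off [-1.   0.2] ang -0.0 wh 45.2 79.4 2844
0 -47 off [-1.4  0.8] ang -0.1 wh 45.1 79.6 2252
0 47 off [-1.2  0.2] ang -0.1 wh 45.2 79.4 2821
62 -47 empty 0
62 47 empty 0
[ 450.966942   -245.09561929  280.13697085]
```

servo_tool([
  [0,0,0,2,30,0,0],
  [0,0,0,2,40,0,0],
  [0,0,0,2,40,0,0],
  [0,0,0,2,40,0,0],
  [0,0,0,2,40,0,0],
  [0,0,0,2,40,0,0],
  [0,0,0,2,40,0,0],
  [0,0,0,2,40,-10,0],
  [0,0,0,2,40,-20,0],
  [0,0,0,1,40,-20,0],
  [0,0,0,0,26,0,0],
  [0,0,0,0,0,0,0],
  [0,0,0,0,0,0,0],
])

```text
clock: 15.82
eef_pos: [469.8, 169.9, 230.0]
eef_rot: [3.141, 0.0, 1.547]
wrist_force: [-0.6, -0.2, -0.6]
finger_gap: 93.9
finger_force: 0.0
```

```bash
python3 - <<'E'
from h import *
snap('wrist','p2'); print(*spares('p2'),sep='\n'); print(manip.read_state()['eef_pos'])
E
```

```text
[507.8 160.7  17.8  46.5  81.8]
[620.2 161.1 -10.9  46.6  81.9]
[608.3 296.1  -8.3  46.6  81.7]
[469.9170881  169.58889624 230.05661941]
```

servo_tool([
  [0,0,4.8,9.5,-2.4,-20,0.35],
  [0,0,4.8,9.5,-2.4,-35,0.35],
  [0,0,4.8,9.5,-2.4,-35,0.35],
  [0,0,4.8,10,-2.2,-35,0.35],
  [0,0,0,0,0,-35,0.35],
  [0,0,0,0,0,-20,0.4],
  [0,0,0,0,0,-12,0.4],
  [0,0,0,0,0,-4,0.4],
  [0,0,0,0,0,0,0.4],
  [0,0,0,0,0,0,0.4],
])

```text
clock: 17.12
eef_pos: [508.9, 160.8, 34.4]
eef_rot: [3.14, 0.0, 1.881]
wrist_force: [0.1, 0.5, -0.1]
finger_gap: 56.6
finger_force: 0.0
```

servo_tool([
  [0,0,0,0,0,0,1],
  [0,0,0,0,0,0,1],
  [0,0,0,0,0,0,1],
  [0,0,0,0,0,0,1],
], grip_force=40)

```text
clock: 17.62
eef_pos: [508.6, 160.7, 33.8]
eef_rot: [3.141, 0.0, 1.881]
wrist_force: [-0.1, -0.0, 3.1]
finger_gap: 35.6
finger_force: 40.0
```

servo_tool([
  [0,0,0,0,0,20,1],
  [0,0,0,0,0,45,1],
  [0,0,0,0,0,45,1],
  [0,0,0,0,0,45,1],
  [0,0,-2,6,-20,45,1],
  [0,0,-2,6,-30,45,1],
  [0,0,-2,6,-35,0,1],
  [0,0,-2,6,-35,0,1],
  [0,0,-2,6,-35,0,1],
  [0,0,-2,6,-35,0,1],
  [0,0,-2,6,-35,0,1],
  [0,0,-2,6,-35,0,1],
  [0,0,-2,6,-35,0,1],
  [0,0,-1.2,12.7,-34.7,0,1],
  [0,0,0,0,0,-40,1],
  [0,0,0,0,0,-45,1],
  [0,0,0,0,0,-45,1],
  [0,0,0,0,0,-35,1],
  [0,0,0,0,0,0,1],
  [0,0,0,0,0,0,1],
])

```text
clock: 20.12
eef_pos: [575.8, -169.2, 115.2]
eef_rot: [3.14, 0.001, 1.546]
wrist_force: [0.7, 1.0, -0.8]
finger_gap: 35.6
finger_force: 40.0
```

```bash
cat >> h.py <<'E'
def held(f,thr=125):
    """lid in hand: rectangle offset from the TCP in tool-aligned world axes"""
    im=cv2.imread(f'pics/{f}.png'); c=wcam(f); g=cv2.cvtColor(im,cv2.COLOR_BGR2GRAY); p=np.load(f'pics/{f}.npy')
    P=p[:3]+np.float64([(a*32,b*50,-1) for a,b in((-1,-1),(1,-1),(1,1),(-1,1))])
    reg=np.zeros(g.shape,np.uint8); cv2.fillPoly(reg,[np.int32(proj(c,P))],1); reg[285:]=0
    pts=np.argwhere((g>thr)&(reg>0))[:,::-1]; X=plane(c,pts,p[2]-1)-p[:3]
    print('held x',np.round(np.percentile(X[:,0],[0.3,99.7]),1),'y front',np.round(np.percentile(X[:,1],99.7),1),'yaw tool',np.degrees(p[5])-90,len(pts))
E
python3 - <<'E'
from h import *
snap('wrist','q3'); held('q1'); held('q3'); print(manip.read_state()['eef_pos'],manip.read_state()['finger_force'])
E
```

```text
held x [-32.2  31.9] y front 49.9 yaw tool -1.3691543327003473 7948
held x [-32.2  32. ] y front 49.6 yaw tool -1.3983642738097615 7777
[ 575.96849313 -169.27347924  115.54099753] 39.99948263168335
```

servo_tool([
  [0,0,0,0,0,-30,1],
  [0,0,0,0,0,-22,1],
  [0,0,0,0,0,-6,1],
  [0,0,0,0,0,-5,1],
  [0,0,0,0,0,-5,1],
  [0,0,0,0,0,-4,1],
  [0,0,0,0,0,-2,1],
  [0,0,0,0,0,-2,1],
  [0,0,0,0,0,-0.8,1],
  [0,0,0,0,0,0,1],
])

```text
clock: 21.42
eef_pos: [575.2, -169.0, 36.9]
eef_rot: [3.141, 0.0, 1.546]
wrist_force: [0.5, 0.1, -1.7]
finger_gap: 35.9
finger_force: 40.0
```

servo_tool([
  [0,0,0,0,0,-0.5,1],
  [0,0,0,0,0,0,0.55],
  [0,0,0,0,0,0,0.55],
  [0,0,0,0,0,0,0.55],
  [0,0,0,0,0,14,0.55],
  [0,0,0,0,0,40,0.55],
  [0,0,0,0,0,47,0.2],
  [0,0,0,0,0,47,0],
  [0,0,0,0,0,47,0],
  [0,0,0,-20,-30,47,0],
  [0,0,0,-20,-40,0,0],
  [0,0,0,-10,-10,0,0],
  [0,0,0,0,0,0,0],
  [0,0,0,0,0,0,0],
])

```text
clock: 23.18
eef_pos: [525.6, -248.0, 278.3]
eef_rot: [-3.141, -0.0, 1.547]
wrist_force: [-0.4, -0.1, -0.0]
finger_gap: 93.9
finger_force: 0.0
```

```bash
python3 - <<'E'
from h import *
snap('wrist','q4'); packed('q4'); print(manip.read_state()['eef_pos'])
E
```

```text
-62 -47 off [-1.4  0.4] ang -0.1 wh 45.1 79.3 2241
-62 47 off [-1.1 -0.1] ang -0.0 wh 45.2 80.0 2820
0 -47 off [-1.4  0.4] ang -0.1 wh 45.1 79.3 2203
0 47 off [-1.5 -0.1] ang 0.0 wh 44.8 79.9 2837
62 -47 empty 0
62 47 off [-0.8 -0.1] ang 0.0 wh 45.2 79.9 2867
[ 525.68567675 -247.98903621  278.23578942]
```

servo_tool([
  [0,0,0,0,30,0,0],
  [0,0,0,0,40,0,0],
  [0,0,0,0,40,0,0],
  [0,0,0,0,40,0,0],
  [0,0,0,0,40,0,0],
  [0,0,0,0,40,0,0],
  [0,0,0,0,40,0,0],
  [0,0,0,0,40,-8,0],
  [0,0,0,0,40,-20,0],
  [0,0,0,0,40,-20,0],
  [0,0,0,0,29,0,0],
  [0,0,0,0,0,0,0],
  [0,0,0,0,0,0,0],
])

```text
clock: 24.85
eef_pos: [525.1, 169.9, 230.4]
eef_rot: [3.142, 0.0, 1.547]
wrist_force: [-0.9, -0.6, -0.6]
finger_gap: 93.9
finger_force: 0.0
```

```bash
python3 - <<'E'
from h import *
snap('wrist','p3'); print(*spares('p3'),sep='\n'); print(manip.read_state()['eef_pos'])
E
```

```text
[620.1 161.2 -10.9  46.8  82. ]
[608.2 296.2  -8.4  46.9  81.7]
[525.23301056 169.54640184 230.48677282]
```

servo_tool([
  [0,0,-2.4,24,-2.2,-20,0.35],
  [0,0,-2.4,24,-2.2,-35,0.35],
  [0,0,-2.4,24,-2.2,-35,0.35],
  [0,0,-2.3,23.7,-2.2,-35,0.35],
  [0,0,0,0,0,-35,0.35],
  [0,0,0,0,0,-20,0.4],
  [0,0,0,0,0,-12,0.4],
  [0,0,0,0,0,-4.8,0.4],
  [0,0,0,0,0,0,0.4],
  [0,0,0,0,0,0,0.4],
])

```text
clock: 26.15
eef_pos: [621.3, 161.3, 34.5]
eef_rot: [3.14, -0.001, 1.381]
wrist_force: [1.0, -0.6, -0.5]
finger_gap: 56.6
finger_force: 0.0
```

servo_tool([
  [0,0,0,0,0,0,1],
  [0,0,0,0,0,0,1],
  [0,0,0,0,0,0,1],
  [0,0,0,0,0,0,1],
])

```text
clock: 26.65
eef_pos: [621.0, 161.2, 33.8]
eef_rot: [3.141, -0.0, 1.381]
wrist_force: [0.1, -0.4, 1.7]
finger_gap: 35.5
finger_force: 40.0
```

servo_tool([
  [0,0,0,0,0,20,1],
  [0,0,0,0,0,45,1],
  [0,0,0,0,0,45,1],
  [0,0,0,0,0,45,1],
  [0,0,1,-5,-30,45,1],
  [0,0,1,-5,-35,45,1],
  [0,0,1,-5,-40,0,1],
  [0,0,1,-5,-40,0,1],
  [0,0,1,-5,-40,0,1],
  [0,0,1,-5,-40,0,1],
  [0,0,1,-5,-40,0,1],
  [0,0,1,-5,-40,0,1],
  [0,0,1,-5,-40,0,1],
  [0,0,0.5,-3,-40,0,1],
  [0,0,0,0,-39.2,0,1],
  [0,0,0,0,0,-40,1],
  [0,0,0,0,0,-45,1],
  [0,0,0,0,0,-45,1],
  [0,0,0,0,0,-35,1],
  [0,0,0,0,0,0,1],
])

```text
clock: 29.15
eef_pos: [571.9, -262.5, 112.2]
eef_rot: [-3.138, -0.002, 1.546]
wrist_force: [0.1, -0.4, -2.2]
finger_gap: 35.9
finger_force: 40.0
```

servo_tool([
  [0,0,0,0,0,0,1],
  [0,0,0,0,0,-30,1],
  [0,0,0,0,0,-22,1],
  [0,0,0,0,0,-6,1],
  [0,0,0,0,0,-5,1],
  [0,0,0,0,0,-5,1],
  [0,0,0,0,0,-4,1],
  [0,0,0,0,0,0,1],
])

```text
clock: 30.15
eef_pos: [572.9, -263.0, 41.5]
eef_rot: [-3.141, -0.0, 1.546]
wrist_force: [-1.1, 0.6, -1.8]
finger_gap: 35.7
finger_force: 40.0
```

servo_tool([
  [0,0,0,0,0,-2,1],
  [0,0,0,0,0,-2,1],
  [0,0,0,0,0,-1.2,1],
  [0,0,0,0,0,0,1],
  [0,0,0,0,0,0,0.55],
  [0,0,0,0,0,0,0.55],
  [0,0,0,0,0,0,0.55],
  [0,0,0,0,0,14,0.55],
  [0,0,0,0,0,40,0.55],
  [0,0,0,0,0,47,0.2],
  [0,0,0,-10,0,47,0],
  [0,0,0,-20,0,47,0],
  [0,0,0,-20,0,47,0],
  [0,0,0,0,0,40,0],
  [0,0,0,0,0,0,0],
  [0,0,0,0,0,0,0],
])

```text
clock: 32.15
eef_pos: [522.7, -262.8, 317.8]
eef_rot: [-3.141, -0.0, 1.546]
wrist_force: [-0.3, -0.2, -0.5]
finger_gap: 93.8
finger_force: 0.0
```

```bash
python3 - <<'E'
from h import *
snap('wrist','q5'); packed('q5'); print(manip.read_state()['eef_pos'])
im=manip.camera('side'); cv2.imwrite('pics/side1.png',im[:,:,::-1]); overlay('q5')
E
```

```text
-62 -47 off [-1.8 -0.9] ang -0.5 wh 38.6 77.3 946
-62 47 off [-1.2 -0.1] ang -0.0 wh 40.4 74.0 1990
0 -47 empty 42
0 47 off [-1.3 -0.2] ang -0.0 wh 40.3 74.0 1990
62 -47 empty 30
62 47 off [-1.5 -1.1] ang -6.6 wh 36.6 77.7 1021
[ 522.63091523 -262.7670673   317.30781878]
```

View pics/q5o.png

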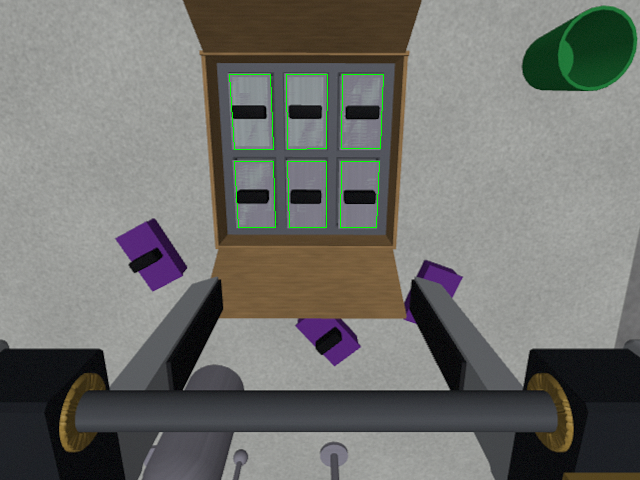

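View pics/side1.png

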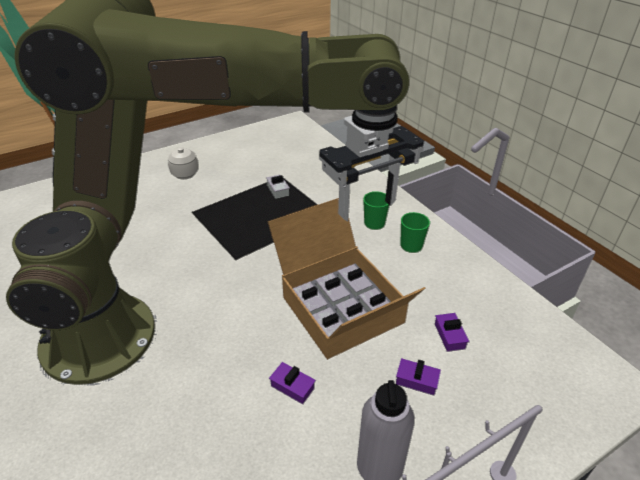

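All six tins match the seated-lid outlines. The leftover spare stands on the mat at side (278,186). Next I'll measure the flap angles.

```bash
python3 - <<'E'
from h import *
R=Ro.from_euler('z',-1.4,degrees=True).as_matrix(); C=np.array([512.0,-214.4,0])
def edge(s,L,h,a): # s=-1 inner, +1 outer
    y=s*(102-L*np.cos(a)); z=h+L*np.sin(a); return C+np.float64([(-100,y,z),(100,y,z)])@R.T
c=wcam('q5'); sd=cam('side')
A=np.arange(.5,2.41,.01)
for n,cc,s,L,h,uv in(('in wrist',c,-1,95,70,[(210,317),(407,319)]),('in side',sd,-1,95,70,[(328,356),(424,290)]),('out side',sd,1,130,75.5,[(269,222),(345,198)])):
    e=[np.abs(proj(cc,edge(s,L,h,a))-uv).mean() for a in A]; a=A[np.argmin(e)]; print(n,a,min(e),edge(s,L,h,a)[0],edge(s,L,h,a)[1])
E
```

```text
in wrist 2.0900000000000016 2.272986676551618 [ 408.38608614 -361.05020969  152.48038543] [ 608.32638409 -365.93664532  152.48038543]
in side 2.1400000000000015 11.372199019366604 [ 408.28680865 -365.11238771  150.02139101] [ 608.2271066  -369.99882334  150.02139101]
out side 2.030000000000001 0.8923494884611713 [415.92972688 -52.38395649 192.03274635] [615.87002484 -57.27039212 192.03274635]
```

servo_tool([
  [0,0,0,-4,-35,0,1],
  [0,0,0,-4,-35,0,1],
  [0,0,0,-4,-35,0,1],
  [0,0,0,-3,-35,0,1],
  [0,0,0,0,0,-40,1],
  [0,0,0,0,0,-45,1],
  [0,0,0,0,0,-45,1],
  [0,0,0,0,0,-45,1],
  [0,0,0,0,0,-13,1],
  [0,0,0,0,0,0,1],
  [0,0,0,0,0,0,1],
], grip_force=20)

```text
clock: 33.62
eef_pos: [508.5, -403.5, 132.3]
eef_rot: [3.14, 0.002, 1.546]
wrist_force: [0.6, -0.1, 0.0]
finger_gap: 0.4
finger_force: 0.0
```

servo_tool([
  [0,0,0,0,15,0,1],
  [0,0,0,0,13,0,1],
  [0,0,0,0,13,0,1],
  [0,0,0,0,13,0,1],
  [0,0,0,0,13,0,1],
  [0,0,0,0,11,0,1],
  [0,0,0,0,0,0,1],
])

```text
clock: 34.5
eef_pos: [508.0, -324.2, 130.3]
eef_rot: [-3.141, -0.0, 1.547]
wrist_force: [-0.1, -0.4, 0.8]
finger_gap: 0.6
finger_force: 0.0
```

servo_tool([
  [0,0,0,0,16,0,1],
  [0,0,0,0,16,-5,1],
  [0,0,0,0,8,-4,1],
  [0,0,0,0,7,-4,1],
  [0,0,0,0,6,-6,1],
  [0,0,0,0,6,-7,1],
  [0,0,0,0,5,-8,1],
  [0,0,0,0,4,-8,1],
  [0,0,0,0,2,-8,1],
  [0,0,0,0,0,0,1],
])

```text
clock: 35.75
eef_pos: [507.6, -254.7, 79.6]
eef_rot: [-3.14, -0.001, 1.546]
wrist_force: [-0.1, 0.2, -0.3]
finger_gap: 0.5
finger_force: 0.0
```

servo_tool([
  [0,0,0,0,0,-2,1],
  [0,0,0,0,0,-2,1],
  [0,0,0,0,0,-1,1],
  [0,0,0,0,0,0,1],
  [0,0,0,0,0,0,1],
])

```text
clock: 36.38
eef_pos: [507.9, -255.0, 75.3]
eef_rot: [-3.142, 0.0, 1.546]
wrist_force: [-0.3, 0.3, -0.9]
finger_gap: 0.2
finger_force: 0.0
```

```bash
python3 - <<'E'
from h import *
cv2.imwrite('pics/side2.png',cv2.resize(manip.camera('side')[180:380,240:480,::-1],None,fx=3,fy=3))
E
```

View pics/side2.png

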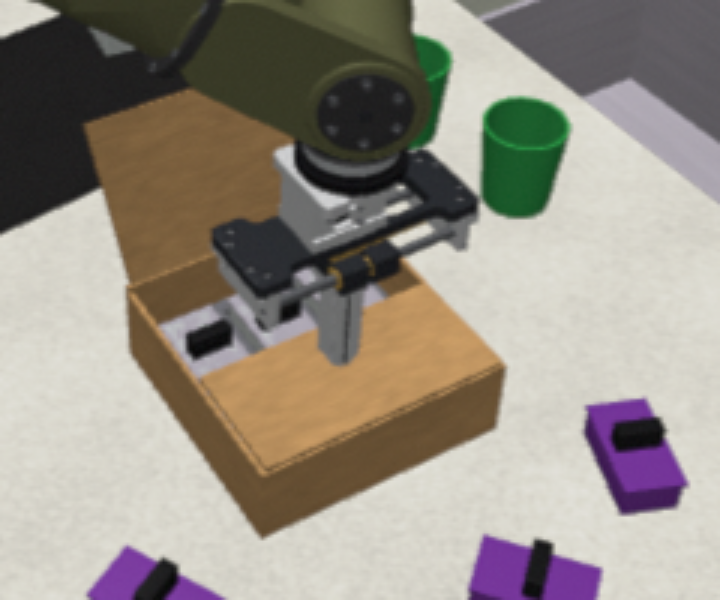

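The inner flap looks nearly flat, with the fingertip at crop (340,360). The outer flap is still open. I'll press lightly until the force rises.

servo_tool([
  [0,0,0,0,0,-1,1],
  [0,0,0,0,0,-0.5,1],
  [0,0,0,0,0,-0.5,1],
  [0,0,0,0,0,0,1],
])

```text
clock: 36.92
eef_pos: [508.0, -255.0, 74.1]
eef_rot: [3.141, 0.0, 1.546]
wrist_force: [-3.8, 2.6, 9.6]
finger_gap: 0.6
finger_force: 4.8
```

servo_tool([
  [0,0,0,0,0,0,1],
  [0,0,0,0,0,30,1],
  [0,0,0,0,0,49,1],
  [0,0,0,0,0,49,1],
  [0,0,0,0,0,49,1],
  [0,0,0,0,0,49,1],
  [0,0,0,1,40,0,1],
  [0,0,0,1,40,0,1],
  [0,0,0,1,40,0,1],
  [0,0,0,1,40,0,1],
  [0,0,0,1,40,0,1],
  [0,0,0,0,40,0,1],
  [0,0,0,0,0,0,1],
  [0,0,0,0,0,-40,1],
  [0,0,0,0,0,-45,1],
  [0,0,0,0,0,-40,1],
  [0,0,0,0,0,-10,1],
  [0,0,0,0,0,0,1],
  [0,0,0,0,0,0,1],
])

```text
clock: 39.3
eef_pos: [513.6, -15.3, 166.0]
eef_rot: [3.139, 0.0, 1.546]
wrist_force: [-0.3, -0.3, 0.1]
finger_gap: 0.5
finger_force: 0.0
```

```bash
python3 - <<'E'
from h import *
im=manip.camera('side')[170:380,230:490,::-1]; R=Ro.from_euler('z',-1.4,degrees=True).as_matrix(); C=np.array([512.0,-214.4,0]); sd=cam('side'); im=im.copy()
# expected top outline of closed inner flap
P=C+np.float64([(-100,-102,74),(100,-102,74),(100,-7,74),(-100,-7,74)])@R.T
im=cv2.resize(im,None,fx=2.8,fy=2.8); cv2.polylines(im,[np.int32((proj(sd,P)-[230,170])*2.8)],True,(0,255,0),1); cv2.imwrite('pics/side3.png',im)
E
```

```text
(no output)
```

View pics/side3.png

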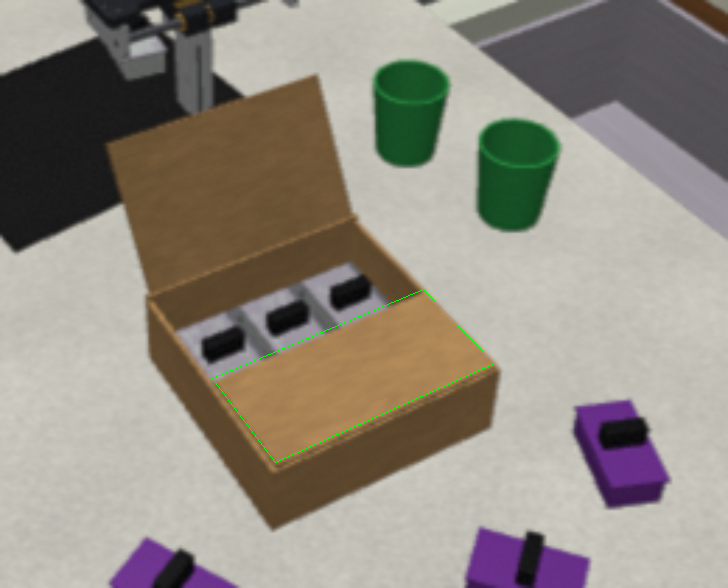

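servo_tool([
  [0,0,0,0,-15,0,1],
  [0,0,0,0,-15,0,1],
  [0,0,0,0,-15,0,1],
  [0,0,0,0,-15,0,1],
  [0,0,0,0,-15,0,1],
  [0,0,0,0,-15,0,1],
  [0,0,0,0,-12,0,1],
  [0,0,0,0,-12,0,1],
  [0,0,0,0,-12,-4,1],
  [0,0,0,0,-11,-4,1],
  [0,0,0,0,-11,-6,1],
  [0,0,0,0,-10,-7,1],
  [0,0,0,0,-9,-9,1],
  [0,0,0,0,-8,-10,1],
  [0,0,0,0,-6,-11,1],
  [0,0,0,0,-6,-12,1],
  [0,0,0,0,-2,-9,1],
  [0,0,0,0,-1,-8,1],
  [0,0,0,0,0,0,1],
])

```text
clock: 41.72
eef_pos: [512.7, -204.8, 83.8]
eef_rot: [-3.141, -0.0, 1.546]
wrist_force: [-0.3, -0.1, 0.5]
finger_gap: 0.4
finger_force: 0.0
```

servo_tool([
  [0,0,0,0,0,-2,1],
  [0,0,0,0,0,-2,1],
  [0,0,0,0,0,-1,1],
  [0,0,0,0,0,0,1],
])

```text
clock: 42.22
eef_pos: [513.0, -205.0, 79.7]
eef_rot: [3.141, 0.0, 1.546]
wrist_force: [-1.4, 0.8, 3.5]
finger_gap: 0.1
finger_force: 2.0
```

Contact has started at 3.5 N. I'll press half a millimetre more, then retreat and check.

servo_tool([
  [0,0,0,0,0,-0.5,1],
  [0,0,0,0,0,0,1],
  [0,0,0,0,0,0,1],
  [0,0,0,0,0,20,1],
  [0,0,0,0,0,45,1],
  [0,0,0,0,0,45,1],
  [0,0,0,0,0,45,1],
  [0,0,0,0,40,20,1],
  [0,0,0,0,40,0,1],
  [0,0,0,0,40,0,1],
  [0,0,0,0,40,0,1],
  [0,0,0,0,40,0,1],
  [0,0,0,0,20,0,1],
  [0,0,0,0,0,0,1],
  [0,0,0,0,0,0,1],
])

```text
clock: 44.1
eef_pos: [512.9, 14.4, 253.8]
eef_rot: [-3.142, 0.0, 1.546]
wrist_force: [0.3, 0.2, -0.2]
finger_gap: 0.7
finger_force: 0.0
```

```bash
python3 - <<'E'
from h import *
im=manip.camera('side')[:,:,::-1]; R=Ro.from_euler('z',-1.4,degrees=True).as_matrix(); C=np.array([512.0,-214.4,0]); sd=cam('side')
im=cv2.resize(im[130:380,170:490],None,fx=2.3,fy=2.3)
for Q,z in(([(-100,102),(100,102),(100,-28),(-100,-28)],79.5),([(-100,-102),(100,-102),(100,-28),(-100,-28)],74)):
    P=C+np.float64([(*q,z) for q in Q])@R.T
    cv2.polylines(im,[np.int32((proj(sd,P)-[170,130])*2.3)],True,(0,255,0),1)
cv2.imwrite('pics/side4.png',im); print(manip.read_state()['eef_pos'])
E
```

```text
[512.89931924  14.20321609 253.7895762 ]
```

View pics/side4.png

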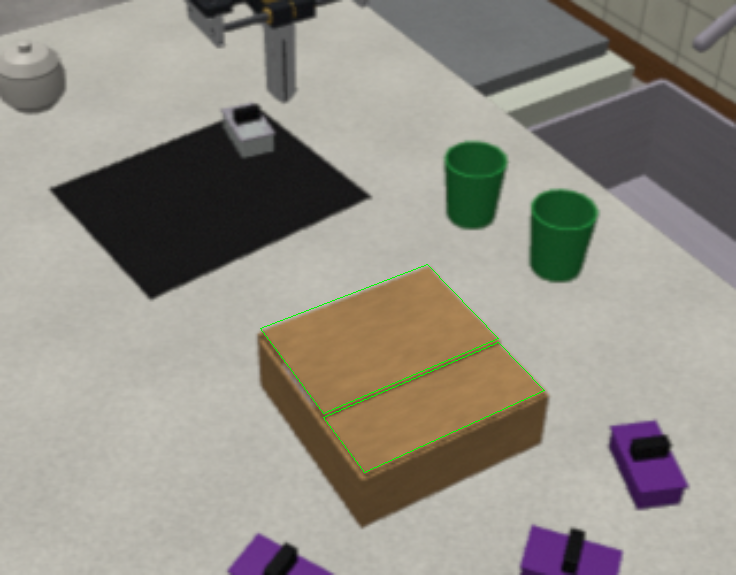

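Both flaps match their closed outlines, the spare stands upright on the mat at (248,132), and the cups and bowl have not moved. I'll hand in the job.

```bash
python3 -c "
from cell import manip
print(manip.sign_off())"
```

```text
the job is handed in; nothing more can be done
None
```

The job is handed in: all three empty pockets are filled, the inner flap was closed and then the outer one over it, and the leftover spare stands upright on the mat; my last camera checks looked right, but no verdict came back.

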